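# Turn the row of turned pieces round onto the other rack

### The arm

A 7-joint arm with a two-finger parallel gripper is mounted at the origin on a cart in front of the work surface, level with it; the furniture and walls round the work are solid. World frame = base frame: x ahead of the robot, y to its left, z up, the work surface at z = 0. Lengths are in mm, angles in rad, forces in N, time in s.
With the tool pointing down it reaches from about 400 to 875 mm from the base axis. Payload 4.4 kg.
Tool frame: the origin (TCP) lies on the centre line of the jaws, within the pads' length; the fingertips stand 11 mm ahead of it and the grasp point (between the pads) lies 8 mm behind it (ctrl.tips_ahead is the distance from the TCP to the fingertips, in mm); z points along the fingers, y is the line along which they close (so a half turn about z gives the same grasp; the last joint's range is limited). The gripper opens to 85 mm and grips with 20 to 120 N. Pads are 22 mm wide; open, the fingers measure 114 mm over their backs; the gripper's body (76 mm by 85 mm) begins 54 mm behind the grasp point. The pads swing forward as they close: fully open they stand 13 mm farther back than shut.
Start: joints at [-1.236, 0.628, 0.038, 1.517, -0.027, 0.996, -0.02], TCP at [253.579, 598.511, 242.313] pointing down, gripper open.
Joint ranges: [-3.06, 3.06], [-0.37, 2.12], [-1.25, 1.32], [0.18, 2.47], [-1.1, 4.24], [0.23, 1.98], [-2.94, 2.94]. Speed limits (rad/s): [2.57, 2.57, 3.14, 3.14, 3.14, 3.14, 3.14].

### API

Orientations are given as [roll, pitch, yaw] about the fixed x, y, z axes, in that order (R = Rz(yaw) Ry(pitch) Rx(roll)).
In Python, from cell import ctrl, eyes, job gives the robot as it stands. The module is installed in compiled form; this text tells all that it offers.
- The arm moves only by the tool carry_out, never from a script. Its argument "moves" is a list of rows, each an object of numbers: "tx", "ty", "tz": the shift along the tool's x, y, z as a fraction of full scale; "twist": the turn about the tool's z as a fraction of full scale; "fingers": the opening, from 0 (shut) to 1 (fully open). In form: [{"tx": .., "ty": .., "tz": .., "twist": .., "fingers": ..}, ...]. A call has 1 to 12 rows; each row shifts and turns the commanded pose from where the row before left it, along the tool's axes as they then stand; what a row does not reach is not made up. Full scale, the value 1, is 0.3 m for a shift and pi rad for a turn. A row lasts 1/8 s, in which the tool goes at most 62.5 mm and 10.7 degrees, less where a joint would pass 70% of its speed; a pose out of reach is approached as far as the arm can. A call with a number of a shift or a turn outside -1 to 1 is refused whole. A call with a gripper value outside its range is refused whole. The fingers move at their own pace and stop on an object; the grip force is fixed at half the most. Time passes only in rows, so rows that do not move let the fingers close. It gives the time, the measured TCP pose, the force, the opening and the grip force at its end, in the units of the state.
- ctrl.read_state(): the state, without advancing time (a new reading comes with each control period).
- eyes.get_image(name): name is "side" or "top" or "wrist"; returns a dict with "color" (400x640x3 uint8, blue, green, red), "fovy" (degrees; the focal length in pixels is half the picture's height over the tangent of half this angle, whatever the lens; pixels are square), "cx", "cy" (the principal point, pixels), "world_from_camera" (4x4, takes a point from camera to world coordinates). Camera axes: x right, y up, looking along -z (the intrinsics and any distortion apply to the point x, -y, -z); pixel columns grow to the right and rows downward; lengths in mm; the calibration is good to about 2 mm. A picture is of the moment at which its call begins. There is no depth.
- job.finish_job(): hands the job in; it is judged then, once.
The state is a dict: "clock": time; "qpos": joint angles; "qd": joint speeds; "tau": joint torques, N m; "eef_pos": TCP position; "tool_rot": TCP orientation; "force": force on the tool from outside, world axes, zero at the start; "torque": the same for the moment, N m; "width": finger opening in mm; "gripper_force": force on a finger pad.
Only numpy, scipy, OpenCV 4.12 (cv2) and the standard library are available. Lean on these libraries where they do the work, as an engineer would, in place of code of your own. Each camera call takes 0.05 s, during which the arm holds its last target. There are 200 camera calls.

### The job

Move the four wooden pieces from the full rack to the empty rack in reverse order: seen from the robot, the piece at the left end of the full rack goes to the right-hand end of the empty one, the next piece to the place beside that, and so on. Stand each piece in the middle of its cork disc, the same way up as it stands now, without knocking any over, and let go of it.

Things in the scene. Friction and masses are not known exactly. Their poses are not given: they have to be found in the camera images.
- full_rack: Rack that holds the pieces at the start: dark wooden board 70x300x14 mm, fixed, length roughly left-right (within 15 deg), on the robot's left or right. Origin: centre of underside; x away from the robot, y along it to the left, z up. Four places on the centre line at y = +112.5, +37.5, -37.5, -112.5 mm, each with a cork disc. Between places stand pairs of dowels 7 mm thick, 22 mm tall, at x = +-27, y = -75, 0, +75 mm.
- empty_rack: Rack with four bare cork discs (50 mm across, 4 mm thick, tops 18 mm above the table): dark wooden board 70x300x14 mm, fixed, length roughly left-right (within 15 deg), on the robot's left or right. Origin: centre of underside; x away from the robot, y along it to the left, z up. Four places on the centre line at y = +112.5, +37.5, -37.5, -112.5 mm, each under a disc. Dowels as on the full rack.
- finial: Turned wooden finial, the tallest piece: round, 34 mm across at most, 83 mm tall, a foot, a round belly and a thin tip on top. Grasp it across the foot and belly, in its lower 40 mm. About 30 g. Origin: centre of its underside; z up. 
- knob: Turned dark wooden drawer knob: round, 40 mm tall, a wide faceted head 38 mm across (widest about 25 to 30 mm above its underside) on a narrower stem and foot. Grasp it across the head. About 20 g. Origin: centre of its underside; z up. 
- plug: Plain pale wooden plug, a slightly tapered cylinder about 35 mm across and 39 mm tall. About 25 g. Origin: centre of its underside; z up. 
- blank: Flat sawn wooden blank, 36 x 60 x 22 mm, lying flat. Its x axis runs along the 36 mm side (grasp across this, from the front and back of the rack), y along the 60 mm side, which lies along the rack to within 9 degrees, z is the 22 mm height. About 32 g. Origin: centre of its underside; z up. 
- finial_disc: fixed round cork disc, 50 mm across, 4 mm thick, on the full rack, on which the finial stands at the start (one of the four places, at random); it stays there and so marks where the finial came from. Origin: centre of its underside, 14 mm above the table; z up, y along the rack.
- knob_disc: fixed round cork disc, 50 mm across, 4 mm thick, on the full rack, on which the knob stands at the start (one of the four places, at random); it stays there and so marks where the knob came from. Origin: centre of its underside, 14 mm above the table; z up, y along the rack.
- plug_disc: fixed round cork disc, 50 mm across, 4 mm thick, on the full rack, on which the plug stands at the start (one of the four places, at random); it stays there and so marks where the plug came from. Origin: centre of its underside, 14 mm above the table; z up, y along the rack.
- blank_disc: fixed round cork disc, 50 mm across, 4 mm thick, on the full rack, on which the blank stands at the start (one of the four places, at random); it stays there and so marks where the blank came from. Origin: centre of its underside, 14 mm above the table; z up, y along the rack.

How it is judged (in metres and radians):
At the end, for the whole second after the job is handed in: Each piece stands at rest and upright (within 0.12 rad) on the empty rack, on the disc that mirrors its starting place (leftmost to rightmost and so on), its origin within 12 mm of the disc's centre both along and across the rack, and within 5 mm of the disc's top in height (((y of finial_disc in the frame of full_rack between 0.0925 and 0.1325 m and y of finial in the frame of empty_rack between -0.1245 and -0.1005 m) or (y of finial_disc in the frame of full_rack between 0.0175 and 0.0575 m and y of finial in the frame of empty_rack between -0.0495 and -0.0255 m) or (y of finial_disc in the frame of full_rack between -0.0575 and -0.0175 m and y of finial in the frame of empty_rack between 0.0255 and 0.0495 m) or (y of finial_disc in the frame of full_rack between -0.1325 and -0.0925 m and y of finial in the frame of empty_rack between 0.1005 and 0.1245 m)) and x of finial in the frame of empty_rack between -0.012 and 0.012 m and z of finial in the frame of empty_rack between 0.013 and 0.023 m and angle between each of finial, knob, plug, blank's own z axis and vertical below 0.12 rad and linear speed of each of finial, knob, plug, blank below 0.02 m/s and ((y of knob_disc in the frame of full_rack between 0.0925 and 0.1325 m and y of knob in the frame of empty_rack between -0.1245 and -0.1005 m) or (y of knob_disc in the frame of full_rack between 0.0175 and 0.0575 m and y of knob in the frame of empty_rack between -0.0495 and -0.0255 m) or (y of knob_disc in the frame of full_rack between -0.0575 and -0.0175 m and y of knob in the frame of empty_rack between 0.0255 and 0.0495 m) or (y of knob_disc in the frame of full_rack between -0.1325 and -0.0925 m and y of knob in the frame of empty_rack between 0.1005 and 0.1245 m)) and x of knob in the frame of empty_rack between -0.012 and 0.012 m and z of knob in the frame of empty_rack between 0.013 and 0.023 m and ((y of plug_disc in the frame of full_rack between 0.0925 and 0.1325 m and y of plug in the frame of empty_rack between -0.1245 and -0.1005 m) or (y of plug_disc in the frame of full_rack between 0.0175 and 0.0575 m and y of plug in the frame of empty_rack between -0.0495 and -0.0255 m) or (y of plug_disc in the frame of full_rack between -0.0575 and -0.0175 m and y of plug in the frame of empty_rack between 0.0255 and 0.0495 m) or (y of plug_disc in the frame of full_rack between -0.1325 and -0.0925 m and y of plug in the frame of empty_rack between 0.1005 and 0.1245 m)) and x of plug in the frame of empty_rack between -0.012 and 0.012 m and z of plug in the frame of empty_rack between 0.013 and 0.023 m and ((y of blank_disc in the frame of full_rack between 0.0925 and 0.1325 m and y of blank in the frame of empty_rack between -0.1245 and -0.1005 m) or (y of blank_disc in the frame of full_rack between 0.0175 and 0.0575 m and y of blank in the frame of empty_rack between -0.0495 and -0.0255 m) or (y of blank_disc in the frame of full_rack between -0.0575 and -0.0175 m and y of blank in the frame of empty_rack between 0.0255 and 0.0495 m) or (y of blank_disc in the frame of full_rack between -0.1325 and -0.0925 m and y of blank in the frame of empty_rack between 0.1005 and 0.1245 m)) and x of blank in the frame of empty_rack between -0.012 and 0.012 m and z of blank in the frame of empty_rack between 0.013 and 0.023 m); the robot touches nothing.
It fails at once if the finial is knocked over (angle between finial's own z axis and vertical above 1 rad).
It fails at once if the knob is knocked over (angle between knob's own z axis and vertical above 1 rad).
It fails at once if the plug is knocked over (angle between plug's own z axis and vertical above 1 rad).
It fails at once if the blank is knocked over (angle between blank's own z axis and vertical above 1 rad).
It also fails if it takes over 120 s, if anything falls off the work surface, if the arm or the gripper's body presses on something with over 40 N, if the wrist force passes 120 N, or if a joint passes its speed limit or range.

## Working session

There is one attempt and no reset: what is moved stays moved. The work goes in short steps, Python scripts to look and compute and a tool call to move; the robot and the scene stay as the last step left them, time stands still between calls to the robot, and variables do not carry over. Pictures are saved under pics/ and viewed, at most 14 in all, crops included, and the job is handed in when it is done.

Besides the shell and the picture viewer there is one more tool, called after "Request:" in YAML: its name, and indented under it one key for each argument. carry_out: Moves the arm, as the interface text tells. Its arguments: {"type":"object","properties":{"moves":{"type":"array","items":{"type":"object","properties":{"tx":{"type":"number","minimum":-1,"maximum":1},"ty":{"type":"number","minimum":-1,"maximum":1},"tz":{"type":"number","minimum":-1,"maximum":1},"twist":{"type":"number","minimum":-1,"maximum":1},"fingers":{"type":"number"}}}}},"required":["moves"]}

```bash
mkdir -p pics; python3 - <<'E'
from cell import ctrl, eyes
import cv2
s=ctrl.read_state()
print({k:s[k] for k in('clock','eef_pos','tool_rot','width','qpos')}, ctrl.tips_ahead)
for n in('top','side'):
    d=eyes.get_image(n); cv2.imwrite(f'pics/{n}0.png',d['color'])
    print(n,{k:v for k,v in d.items() if k!='color'})
E
```

```text
{'clock': 0.0, 'eef_pos': array([253.31736461, 597.95325586, 241.38052986]), 'tool_rot': array([-3.13970371e+00,  1.74731877e-05,  2.74083263e+00]), 'width': 85.99003302731478, 'qpos': array([-1.23581002,  0.62935113,  0.03840997,  1.51838269, -0.02698697,
        0.99626494, -0.02000637])} 11.0
top {'fovy': 48.46460677114875, 'cx': 324.00380413639243, 'cy': 193.33101712360752, 'world_from_camera': array([[-1.54601130e-02,  9.83787674e-01, -1.78669520e-01,
         2.99520092e+02],
       [-9.99862356e-01, -1.41349564e-02,  8.68748670e-03,
         2.24680238e+01],
       [ 6.02115647e-03,  1.78779236e-01,  9.83870789e-01,
         1.16368669e+03],
       [ 0.00000000e+00,  0.00000000e+00,  0.00000000e+00,
         1.00000000e+00]])}
side {'fovy': 53.955288085455166, 'cx': 319.63208670085936, 'cy': 205.7554161935204, 'world_from_camera': array([[ 8.74737138e-01,  3.21571705e-01, -3.62528038e-01,
         1.96143307e+02],
       [-4.84565692e-01,  5.89023351e-01, -6.46720637e-01,
        -5.58056854e+02],
       [ 5.57042180e-03,  7.41379208e-01,  6.71063216e-01,
         6.04852989e+02],
       [ 0.00000000e+00,  0.00000000e+00,  0.00000000e+00,
         1.00000000e+00]])}
```

View pics/top0.png

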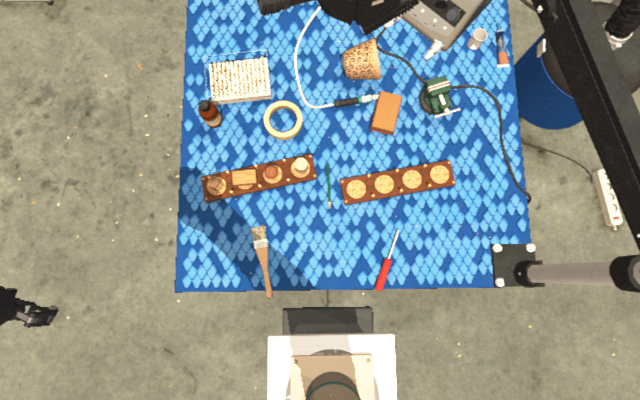

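View pics/side0.png

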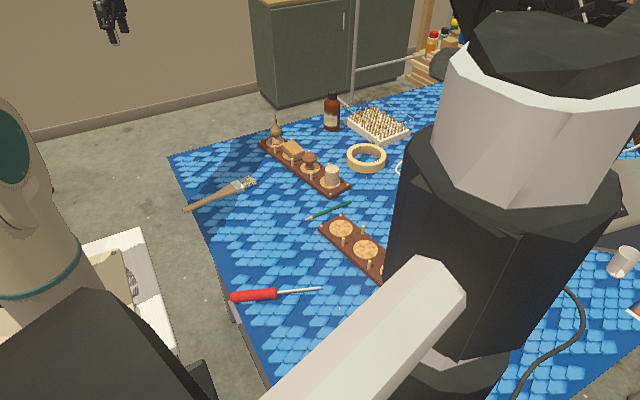

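The top view shows the full rack on the robot's left, with finial (217,185), blank (244,177), knob (272,173) and plug (301,167) from left to right. The empty rack is on the right with discs at (356,189), (384,184), (412,179) and (440,174). The side view confirms the order, though the robot hides part of the empty rack.

```bash
cat > h.py <<'E'
import cv2, numpy as np
from cell import ctrl, eyes
def cast(d,uv,z):
    f=200/np.tan(np.radians(d['fovy'])/2); T=d['world_from_camera']
    uv=np.atleast_2d(np.asarray(uv,float))
    r=np.c_[(uv[:,0]-d['cx'])/f,-(uv[:,1]-d['cy'])/f,-np.ones(len(uv))]@T[:3,:3].T
    return T[:3,3]+r*((z-T[2,3])/r[:,2])[:,None]
def proj(d,p):
    f=200/np.tan(np.radians(d['fovy'])/2); T=d['world_from_camera']
    c=(np.atleast_2d(p)-T[:3,3])@T[:3,:3]
    return np.c_[d['cx']+f*c[:,0]/-c[:,2], d['cy']-f*c[:,1]/-c[:,2]]
def big(m,n=1):
    cs,_=cv2.findContours(m.astype(np.uint8),cv2.RETR_EXTERNAL,cv2.CHAIN_APPROX_NONE)
    return sorted(cs,key=cv2.contourArea)[::-1][:n]
def cen(c):
    m=cv2.moments(c); return m['m10']/m['m00'],m['m01']/m['m00']
def state():
    s=ctrl.read_state(); print('t',round(s['clock'],2),'tcp',s['eef_pos'].round(1),'rpy',s['tool_rot'].round(4),'w',round(float(s['width']),1)); return s
E
python3 - <<'E'
from h import *
d=eyes.get_image('top'); im=d['color']; hsv=cv2.cvtColor(im,cv2.COLOR_BGR2HSV)
print(hsv[173,398],hsv[174,440],hsv[186,262],hsv[190,370])
warm=((hsv[...,0]<30)|(hsv[...,0]>165))&(hsv[...,1]>60)
for n,(a,b,c,e) in dict(full=(195,325,140,212),empty=(335,465,150,212)).items():
    m=np.zeros(warm.shape,bool); m[c:e,a:b]=warm[c:e,a:b]
    r=cv2.minAreaRect(big(m)[0]); P=cast(d,cv2.boxPoints(r),14)
    print(n,r,P[:,:2].round(1).tolist(),'c',P.mean(0).round(1))
    q=m&(hsv[...,2]>150)
    for k in big(q,5): 
        if cv2.contourArea(k)>60: print(' blob',np.round(cen(k),1),cv2.contourArea(k),cast(d,cen(k),18).round(1))
x=cv2.resize(im[135:215,185:465],None,fx=2.85,fy=2.85,interpolation=cv2.INTER_CUBIC); cv2.imwrite('pics/crop.png',x)
E
```

```text
[ 10 168 153] [ 25  99 255] [ 11 157 159] [ 10 164 170]
full ((258.30377197265625, 177.06765747070312), (26.7298583984375, 113.769287109375), 78.11134338378906) [[560.4, 339.8], [620.4, 44.8], [548.6, 31.0], [490.1, 323.0]] c [554.9 184.6  14. ]
 blob [289.4 171. ] 1053.0 [[569.  102.9  18. ]]
 blob [233.3 182.6] 985.0 [[539.8 250.2  18. ]]
empty ((397.0635070800781, 181.85430908203125), (26.12165069580078, 112.39066314697266), 79.8457260131836) [[546.5, -29.1], [596.4, -325.9], [526.2, -333.5], [477.5, -39.7]] c [ 536.7 -182.1   14. ]
 blob [396.7 181.8] 2607.0 [[ 535.7 -179.7   18. ]]
```

View pics/crop.png

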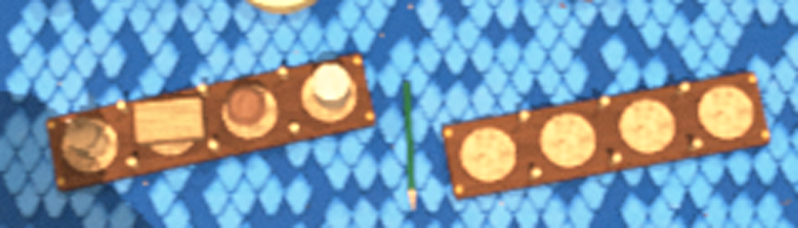

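The crop confirms the layout: both boards measure about 300×70 mm, and all four empty discs are clearly visible. I'll turn the tool, then move above the full rack for a close look.

Request:
carry_out:
  moves:
    - {"twist": 0.052, "tz": -0.03, "fingers": 1}
    - {"twist": 0.052, "tz": -0.03, "fingers": 1}
    - {"twist": 0.052, "tz": -0.03, "fingers": 1}
    - {"twist": 0.052, "tz": -0.03, "fingers": 1}
    - {"twist": 0.052, "tz": -0.03, "fingers": 1}
    - {"twist": 0.052, "tz": -0.03, "fingers": 1}

```text
validation failed for argument at $.mo...
```

Request:
carry_out:
  moves:
    - {"tx": -0.17, "ty": 0.08, "fingers": 1}
    - {"tx": -0.17, "ty": 0.08, "fingers": 1}
    - {"tx": -0.17, "ty": 0.08, "fingers": 1}
    - {"tx": -0.17, "ty": 0.08, "fingers": 1}
    - {"tx": -0.17, "ty": 0.08, "fingers": 1}
    - {"tx": -0.17, "ty": 0.08, "fingers": 1}
    - {"tx": -0.17, "ty": 0.08, "fingers": 1}
    - {"tx": -0.17, "ty": 0.08, "fingers": 1}
    - {"tx": -0.17, "ty": 0.08, "fingers": 1}
    - {"fingers": 1}
    - {"fingers": 1}

```text
validation failed for argument at $.mo...
```

```bash
python3 - <<'E'
from h import *
state()
d=eyes.get_image('wrist'); cv2.imwrite('pics/w0.png',d['color']); print(d['world_from_camera'].round(2),d['fovy'])
d=eyes.get_image('top'); hsv=cv2.cvtColor(d['color'],cv2.COLOR_BGR2HSV)
m=(hsv[...,0]>10)&(hsv[...,0]<35)&(hsv[...,1]<150)&(hsv[...,2]>190); m[:150]=0;m[212:]=0;m[:,:335]=0;m[:,465:]=0
for k in big(m,5): print(np.round(cen(k),1),cv2.contourArea(k),cast(d,cen(k),18).round(1))
E
```

```text
t 0.15 tcp [253.4 598.1 241.6] rpy [-3.1402  0.      2.7408] w 85.9
[[ 3.9000e-01 -8.9000e-01 -2.5000e-01  1.9089e+02]
 [ 9.2000e-01  3.7000e-01  1.1000e-01  6.2501e+02]
 [-0.0000e+00 -2.7000e-01  9.6000e-01  3.7281e+02]
 [ 0.0000e+00  0.0000e+00  0.0000e+00  1.0000e+00]] 62.441224025681215
[355.9 188.8] 258.5 [[518.5 -71.7  18. ]]
[439.2 173.9] 255.5 [[ 555.4 -293.3   18. ]]
[411.5 178.9] 254.0 [[ 543.  -219.2   18. ]]
[383.9 183.8] 253.0 [[ 530.9 -145.7   18. ]]
[368.4 175.3] 6.5 [[ 554.2 -105.8   18. ]]
```

View pics/w0.png

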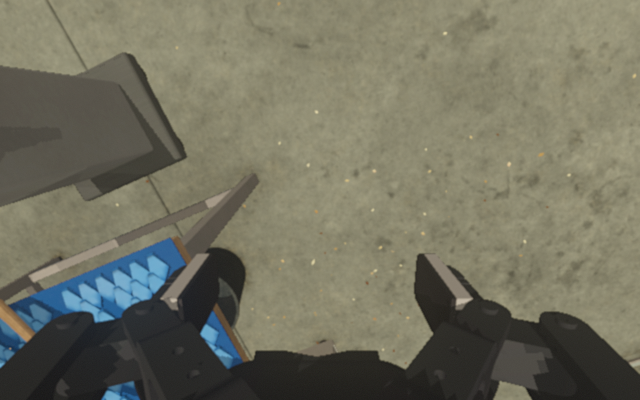

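The moves were refused, so this wrist view is from the start pose: floor, fingers, and no rack yet. The discs measured 225 mm end to end, as they should. I'll retry with every field given.

Request:
carry_out:
  moves:
    - {"tx": 0, "ty": 0, "tz": -0.03, "twist": 0.052, "fingers": 1}
    - {"tx": 0, "ty": 0, "tz": -0.03, "twist": 0.052, "fingers": 1}
    - {"tx": 0, "ty": 0, "tz": -0.03, "twist": 0.052, "fingers": 1}
    - {"tx": 0, "ty": 0, "tz": -0.03, "twist": 0.052, "fingers": 1}
    - {"tx": 0, "ty": 0, "tz": -0.03, "twist": 0.052, "fingers": 1}
    - {"tx": 0, "ty": 0, "tz": -0.03, "twist": 0.052, "fingers": 1}

```text
clock: 1.0
eef_pos: [253.4, 598.4, 296.5]
tool_rot: [-3.141, 0.0, 1.755]
force: [0.2, 0.2, -0.9]
width: 85.7
gripper_force: 0.0
```

Request:
carry_out:
  moves:
    - {"tx": -0.17, "ty": 0.08, "tz": 0, "twist": 0, "fingers": 1}
    - {"tx": -0.17, "ty": 0.08, "tz": 0, "twist": 0, "fingers": 1}
    - {"tx": -0.17, "ty": 0.08, "tz": 0, "twist": 0, "fingers": 1}
    - {"tx": -0.17, "ty": 0.08, "tz": 0, "twist": 0, "fingers": 1}
    - {"tx": -0.17, "ty": 0.08, "tz": 0, "twist": 0, "fingers": 1}
    - {"tx": -0.17, "ty": 0.08, "tz": 0, "twist": 0, "fingers": 1}
    - {"tx": -0.17, "ty": 0.08, "tz": 0, "twist": 0, "fingers": 1}
    - {"tx": -0.17, "ty": 0.08, "tz": 0, "twist": 0, "fingers": 1}
    - {"tx": -0.17, "ty": 0.08, "tz": 0, "twist": 0, "fingers": 1}
    - {"tx": 0, "ty": 0, "tz": 0, "twist": 0, "fingers": 1}
    - {"tx": 0, "ty": 0, "tz": 0, "twist": 0, "fingers": 1}

```text
clock: 2.38
eef_pos: [551.9, 189.0, 296.1]
tool_rot: [-3.141, -0.001, 1.76]
force: [0.6, 0.4, 0.4]
width: 85.5
gripper_force: 0.0
```

```bash
python3 - <<'E'
from h import *
state()
d=eyes.get_image('wrist'); cv2.imwrite('pics/w1.png',d['color']); print(d['world_from_camera'].round(2))
E
```

```text
t 2.38 tcp [551.9 189.  296.1] rpy [-3.1408e+00 -9.0000e-04  1.7605e+00] w 85.5
[[ 9.8000e-01 -1.8000e-01 -5.0000e-02  5.3991e+02]
 [ 1.9000e-01  9.5000e-01  2.7000e-01  2.5648e+02]
 [-0.0000e+00 -2.7000e-01  9.6000e-01  4.2731e+02]
 [ 0.0000e+00  0.0000e+00  0.0000e+00  1.0000e+00]]
```

View pics/w1.png

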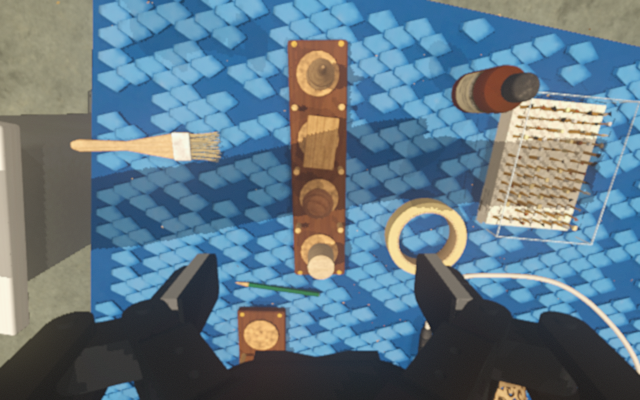

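The wrist view shows the full rack upright in the image: finial near (320,73), blank (320,142), knob (319,200), plug (320,262). The board runs from rows 41 to 274. I'll zoom in for exact outlines.

```bash
python3 - <<'E'
from h import *
im=cv2.imread('pics/w1.png')
a=[cv2.resize(im[r:r+125,278:366],None,fx=4.5,fy=4.5,interpolation=cv2.INTER_CUBIC) for r in(35,155)]
cv2.imwrite('pics/w1c.png',np.hstack(a))
d=eyes.get_image('wrist'); hsv=cv2.cvtColor(d['color'],cv2.COLOR_BGR2HSV)
m=((hsv[...,0]<30)|(hsv[...,0]>165))&(hsv[...,1]>60); m[:30]=0;m[285:]=0;m[:,:280]=0;m[:,365:]=0
r=cv2.minAreaRect(big(m)[0]);print(r,cast(d,cv2.boxPoints(r),14).round(1).tolist())
E
```

```text
((318.0, 160.0), (238.0, 58.0), 90.0) [[494.5, 324.2, 14.0], [559.7, 336.9, 14.0], [625.2, 40.7, 14.0], [545.9, 25.3, 14.0]]
```

View pics/w1c.png

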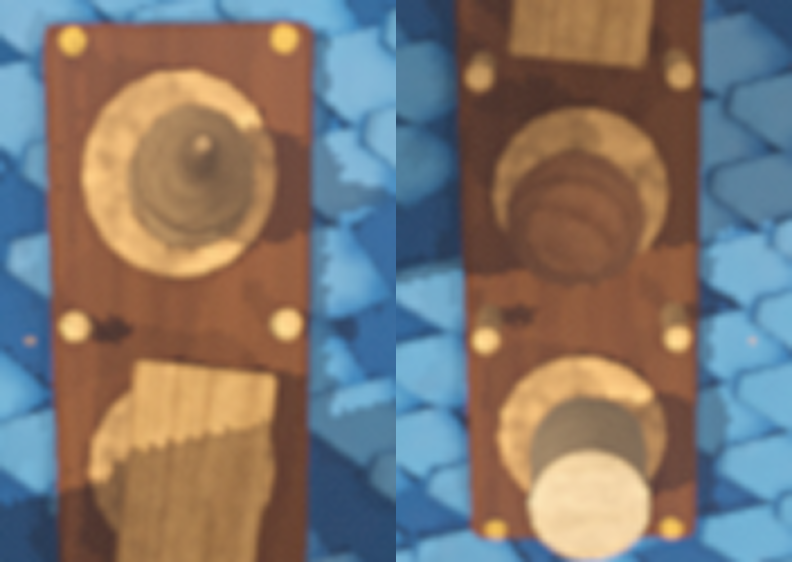

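The zoom gives outlines for all four pieces. I'll cast those points at their heights and check them against the rack's geometry and known sizes.

```bash
python3 - <<'E'
from h import *
d=eyes.get_image('wrist')
L=lambda u,v:(278+u/4.5,35+v/4.5); R=lambda u,v:(278+(u-396)/4.5,155+v/4.5)
P={}
def q(n,uv,z): P[n]=cast(d,uv,z)[0]; print(n,P[n].round(1))
q('finial disc',L(179,173),18); q('belly',L(193,176),40); q('tip',L(202,146),101)
q('knob',R(577,216),45); q('plug',R(590,505),57)
for a in('A',L(136,360)),('B',L(277,374)),('C',R(644,68)),('D',R(511,52)): q(a[0],a[1],40)
A,B,C,D=[P[k] for k in'ABCD']; print('blank c',((A+B+C+D)/4).round(1),[round(float(np.linalg.norm(x-y)),1) for x,y in((A,B),(B,C),(C,D),(D,A))],'yaw',np.arctan2(*((A-D)+(B-C))[:2]*[-1,1]))
for n,w in('knobw',[(508,216),(645,216)]),('plugw',[(528,505),(651,505)]):
    z=45 if n=='knobw' else 57; print(n,np.linalg.norm(cast(d,R(*w[0]),z)-cast(d,R(*w[1]),z)))
v=P['plug']-P['belly'];print('finial-plug',np.linalg.norm(v[:2]),'rack yaw',np.arctan2(v[0],-v[1]))
E
```

```text
finial disc [533.4 296.3  18. ]
belly [537.2 294.2  40. ]
tip [538.2 294.5 101. ]
knob [562.6 150.3  45. ]
plug [581.4  73.3  57. ]
A [531.6 248.8  40. ]
B [567.3 252.2  40. ]
C [572.4 192.1  40. ]
D [537.2 189.6  40. ]
blank c [552.1 220.7  40. ] [35.8, 60.3, 35.3, 59.4] yaw 0.0893549607626617
knobw 36.708979526694925
plugw 33.768810063369656
finial-plug 225.2974092118773 rack yaw 0.19736995553340728
```

All the checks hold: blank 36×60, end-to-end distance 225 mm, head and plug widths about right. Plug first.

Request:
carry_out:
  moves:
    - {"tx": -0.132, "ty": 0.008, "tz": 0, "twist": 0, "fingers": 1}
    - {"tx": -0.132, "ty": 0.008, "tz": 0, "twist": 0, "fingers": 1}
    - {"tx": -0.132, "ty": 0.008, "tz": 0, "twist": 0, "fingers": 1}
    - {"tx": 0, "ty": 0, "tz": 0.17, "twist": 0, "fingers": 1}
    - {"tx": 0, "ty": 0, "tz": 0.17, "twist": 0, "fingers": 1}
    - {"tx": 0, "ty": 0, "tz": 0.17, "twist": 0, "fingers": 1}
    - {"tx": 0, "ty": 0, "tz": 0.17, "twist": 0, "fingers": 1}
    - {"tx": 0, "ty": 0, "tz": 0, "twist": 0, "fingers": 1}
    - {"tx": 0, "ty": 0, "tz": 0, "twist": 0, "fingers": 1}

```text
clock: 3.65
eef_pos: [582.9, 73.9, 93.9]
tool_rot: [3.139, 0.0, 1.762]
force: [0.5, 0.1, 0.3]
width: 85.4
gripper_force: 0.0
```

Request:
carry_out:
  moves:
    - {"tx": 0, "ty": -0.005, "tz": 0.07, "twist": 0, "fingers": 1}
    - {"tx": 0, "ty": 0, "tz": 0.07, "twist": 0, "fingers": 1}
    - {"tx": 0, "ty": 0, "tz": 0.06, "twist": 0, "fingers": 1}
    - {"tx": 0, "ty": 0, "tz": 0, "twist": 0, "fingers": 1}
    - {"tx": 0, "ty": 0, "tz": 0, "twist": 0, "fingers": 0}
    - {"tx": 0, "ty": 0, "tz": 0, "twist": 0, "fingers": 0}
    - {"tx": 0, "ty": 0, "tz": 0, "twist": 0, "fingers": 0}
    - {"tx": 0, "ty": 0, "tz": 0, "twist": 0, "fingers": 0}
    - {"tx": 0, "ty": 0, "tz": 0, "twist": 0, "fingers": 0}
    - {"tx": 0, "ty": 0, "tz": 0, "twist": 0, "fingers": 0}

```text
clock: 4.9
eef_pos: [580.6, 72.9, 33.2]
tool_rot: [3.141, -0.0, 1.761]
force: [-1.3, -0.4, 5.7]
width: 32.1
gripper_force: 59.4
```

Request:
carry_out:
  moves:
    - {"tx": 0, "ty": 0, "tz": -0.1, "twist": 0, "fingers": 0}
    - {"tx": 0, "ty": 0, "tz": -0.19, "twist": 0, "fingers": 0}
    - {"tx": 0, "ty": 0, "tz": -0.19, "twist": 0, "fingers": 0}
    - {"tx": 0, "ty": 0, "tz": -0.19, "twist": 0, "fingers": 0}
    - {"tx": -0.162, "ty": -0.051, "tz": -0.04, "twist": 0, "fingers": 0}
    - {"tx": -0.162, "ty": -0.051, "tz": -0.04, "twist": 0, "fingers": 0}
    - {"tx": -0.162, "ty": -0.051, "tz": -0.04, "twist": 0, "fingers": 0}
    - {"tx": -0.162, "ty": -0.051, "tz": -0.04, "twist": 0, "fingers": 0}
    - {"tx": -0.162, "ty": -0.051, "tz": -0.04, "twist": 0, "fingers": 0}
    - {"tx": -0.162, "ty": -0.051, "tz": -0.02, "twist": 0, "fingers": 0}
    - {"tx": 0, "ty": 0, "tz": 0, "twist": 0, "fingers": 0}
    - {"tx": 0, "ty": 0, "tz": 0, "twist": 0, "fingers": 0}

```text
clock: 6.4
eef_pos: [545.0, -230.1, 299.1]
tool_rot: [-3.142, -0.001, 1.76]
force: [1.0, 1.0, -0.5]
width: 31.8
gripper_force: 59.6
```

```bash
python3 - <<'E'
from h import *
state()
d=eyes.get_image('wrist'); cv2.imwrite('pics/w2.png',d['color']); hsv=cv2.cvtColor(d['color'],cv2.COLOR_BGR2HSV)
m=(hsv[...,0]>8)&(hsv[...,0]<35)&(hsv[...,1]<160)&(hsv[...,2]>150)
m=cv2.morphologyEx(m.astype(np.uint8),cv2.MORPH_OPEN,np.ones((5,5)))
for k in big(m,8): print(np.round(cen(k),1),cv2.boundingRect(k),cv2.contourArea(k),cast(d,cen(k),18).round(1))
E
```

```text
t 6.4 tcp [ 545.  -230.1  299.1] rpy [-3.1415e+00 -1.3000e-03  1.7604e+00] w 31.8
[312.4 302.8] (274, 264, 79, 77) 4411.0 [[ 578.3 -425.    18. ]]
[320.9  53.5] (292, 0, 58, 116) 4289.5 [[ 527.  -101.9   18. ]]
[29.2 94.8] (0, 0, 91, 152) 4275.5 [[ 194.8 -212.1   18. ]]
[476.4 135.8] (430, 97, 94, 78) 3961.5 [[ 732.9 -157.4   18. ]]
[609.2 290.8] (563, 246, 77, 114) 3691.5 [[ 984.4 -327.3   18. ]]
[621.1 104.7] (594, 58, 46, 92) 2708.5 [[891.8 -89.3  18. ]]
[316.5 156.2] (296, 136, 41, 41) 1282.5 [[ 544.4 -219.3   18. ]]
[67.6 74.9] (38, 53, 57, 47) 1025.0 [[ 239.8 -180.8   18. ]]
```

View pics/w2.png

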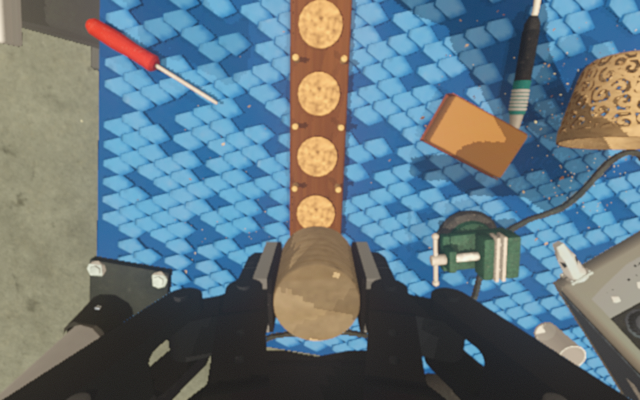

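The wrist view shows all four empty discs: (320,23), (319,94), (317,156) and (316,212). The plug is held upright at (316,300). The third disc casts to (544.4,-219.3), within 1.5 mm of the top camera. Now I'll place the plug.

Request:
carry_out:
  moves:
    - {"tx": 0.178, "ty": 0.005, "tz": 0, "twist": 0, "fingers": 0}
    - {"tx": 0.178, "ty": 0.005, "tz": 0, "twist": 0, "fingers": 0}
    - {"tx": 0.178, "ty": 0.005, "tz": 0, "twist": 0, "fingers": 0}
    - {"tx": 0, "ty": 0, "tz": 0.18, "twist": 0, "fingers": 0}
    - {"tx": 0, "ty": 0, "tz": 0.18, "twist": 0, "fingers": 0}
    - {"tx": 0, "ty": 0, "tz": 0.18, "twist": 0, "fingers": 0}
    - {"tx": 0, "ty": 0, "tz": 0.18, "twist": 0, "fingers": 0}
    - {"tx": 0, "ty": 0, "tz": 0, "twist": 0, "fingers": 0}
    - {"tx": 0, "ty": 0, "tz": 0, "twist": 0, "fingers": 0}

```text
clock: 7.58
eef_pos: [520.5, -72.0, 84.7]
tool_rot: [3.14, 0.0, 1.762]
force: [0.3, -0.1, -1.0]
width: 32.4
gripper_force: 59.7
```

Request:
carry_out:
  moves:
    - {"tx": 0, "ty": -0.004, "tz": 0.06, "twist": 0, "fingers": 0}
    - {"tx": 0, "ty": 0, "tz": 0.06, "twist": 0, "fingers": 0}
    - {"tx": 0, "ty": 0, "tz": 0.03, "twist": 0, "fingers": 0}
    - {"tx": 0, "ty": 0, "tz": 0.017, "twist": 0, "fingers": 0}
    - {"tx": 0, "ty": 0, "tz": 0, "twist": 0, "fingers": 0}
    - {"tx": 0, "ty": 0, "tz": 0, "twist": 0, "fingers": 0}

```text
clock: 8.32
eef_pos: [518.6, -72.9, 33.8]
tool_rot: [3.141, 0.0, 1.761]
force: [-0.6, 0.8, -0.1]
width: 32.4
gripper_force: 59.7
```

Request:
carry_out:
  moves:
    - {"tx": 0, "ty": 0, "tz": 0.003, "twist": 0, "fingers": 0}
    - {"tx": 0, "ty": 0, "tz": 0, "twist": 0, "fingers": 0.7}
    - {"tx": 0, "ty": 0, "tz": 0, "twist": 0, "fingers": 1}
    - {"tx": 0, "ty": 0, "tz": 0, "twist": 0, "fingers": 1}
    - {"tx": 0, "ty": 0, "tz": 0, "twist": 0, "fingers": 1}
    - {"tx": 0, "ty": 0, "tz": 0, "twist": 0, "fingers": 1}
    - {"tx": 0, "ty": 0, "tz": -0.08, "twist": 0, "fingers": 1}
    - {"tx": 0, "ty": 0, "tz": -0.15, "twist": 0, "fingers": 1}
    - {"tx": 0, "ty": 0, "tz": -0.15, "twist": 0, "fingers": 1}
    - {"tx": 0, "ty": 0, "tz": 0, "twist": 0, "fingers": 1}

```text
clock: 9.57
eef_pos: [520.5, -73.2, 149.4]
tool_rot: [3.135, 0.002, 1.761]
force: [1.0, -0.4, -1.4]
width: 84.8
gripper_force: 0.0
```

Request:
carry_out:
  moves:
    - {"tx": 0.176, "ty": 0.07, "tz": 0, "twist": 0, "fingers": 1}
    - {"tx": 0.176, "ty": 0.07, "tz": 0, "twist": 0, "fingers": 1}
    - {"tx": 0.176, "ty": 0.07, "tz": 0, "twist": 0, "fingers": 1}
    - {"tx": 0.176, "ty": 0.07, "tz": 0, "twist": 0, "fingers": 1}
    - {"tx": 0, "ty": 0, "tz": 0.1, "twist": 0, "fingers": 1}
    - {"tx": 0, "ty": 0, "tz": 0.1, "twist": 0, "fingers": 1}
    - {"tx": 0, "ty": 0, "tz": 0, "twist": 0, "fingers": 1}
    - {"tx": 0, "ty": 0, "tz": 0, "twist": 0, "fingers": 1}

```text
clock: 10.58
eef_pos: [561.1, 150.1, 86.6]
tool_rot: [3.141, 0.0, 1.76]
force: [0.4, 0.1, 0.2]
width: 85.5
gripper_force: 0.0
```

```bash
python3 - <<'E'
from h import *
state()
d=eyes.get_image('wrist'); t=eyes.get_image('top')
c=t['color']; cc=cv2.resize(c[145:215,190:465],None,fx=2.9,fy=2.9,interpolation=cv2.INTER_CUBIC)[:, :797]
cv2.imwrite('pics/k.png',np.vstack([cc[:200],cv2.resize(d['color'],(797,498))[100:]])[:600])
E
```

```text
t 10.57 tcp [561.1 150.1  86.6] rpy [3.1414e+00 2.0000e-04 1.7600e+00] w 85.5
```

View pics/k.png

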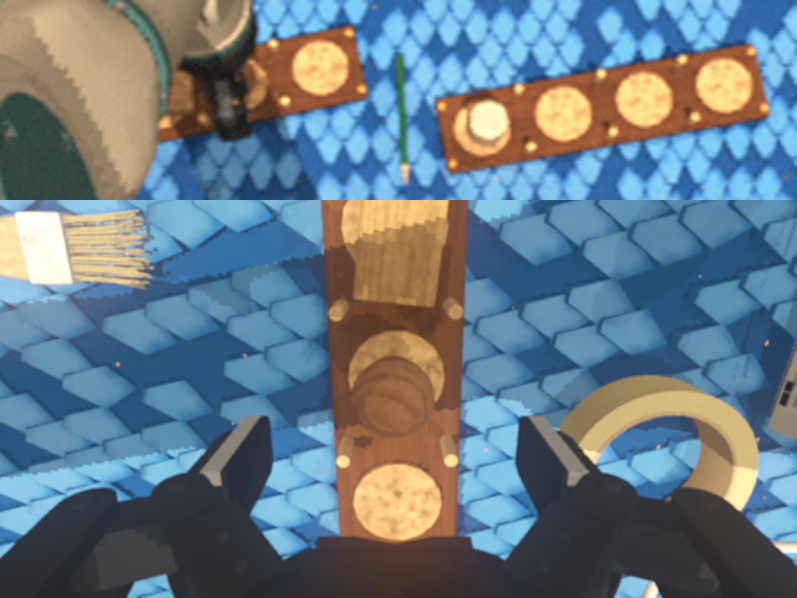

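The plug stands upright on the leftmost disc, its top at (487,118) in the crop. The knob is centred between the open fingers at (393,390). Grasping it.

Request:
carry_out:
  moves:
    - {"tx": 0, "ty": 0.004, "tz": 0.07, "twist": 0, "fingers": 1}
    - {"tx": 0, "ty": 0, "tz": 0.06, "twist": 0, "fingers": 1}
    - {"tx": 0, "ty": 0, "tz": 0.035, "twist": 0, "fingers": 1}
    - {"tx": 0, "ty": 0, "tz": 0, "twist": 0, "fingers": 1}
    - {"tx": 0, "ty": 0, "tz": 0, "twist": 0, "fingers": 0}
    - {"tx": 0, "ty": 0, "tz": 0, "twist": 0, "fingers": 0}
    - {"tx": 0, "ty": 0, "tz": 0, "twist": 0, "fingers": 0}
    - {"tx": 0, "ty": 0, "tz": 0, "twist": 0, "fingers": 0}
    - {"tx": 0, "ty": 0, "tz": 0, "twist": 0, "fingers": 0}
    - {"tx": 0, "ty": 0, "tz": 0, "twist": 0, "fingers": 0}

```text
clock: 11.92
eef_pos: [562.2, 150.8, 37.5]
tool_rot: [3.141, -0.0, 1.761]
force: [-1.4, -0.1, 6.3]
width: 34.0
gripper_force: 59.2
```

Request:
carry_out:
  moves:
    - {"tx": 0, "ty": 0, "tz": -0.1, "twist": 0, "fingers": 0}
    - {"tx": 0, "ty": 0, "tz": -0.15, "twist": 0, "fingers": 0}
    - {"tx": 0, "ty": 0, "tz": -0.15, "twist": 0, "fingers": 0}
    - {"tx": -0.159, "ty": -0.048, "tz": 0, "twist": 0, "fingers": 0}
    - {"tx": -0.159, "ty": -0.048, "tz": 0, "twist": 0, "fingers": 0}
    - {"tx": -0.159, "ty": -0.048, "tz": 0, "twist": 0, "fingers": 0}
    - {"tx": -0.159, "ty": -0.048, "tz": 0, "twist": 0, "fingers": 0}
    - {"tx": -0.159, "ty": -0.048, "tz": 0, "twist": 0, "fingers": 0}
    - {"tx": -0.159, "ty": -0.048, "tz": 0, "twist": 0, "fingers": 0}
    - {"tx": 0, "ty": 0, "tz": 0, "twist": 0, "fingers": 0}
    - {"tx": 0, "ty": 0, "tz": 0.12, "twist": 0, "fingers": 0}
    - {"tx": 0, "ty": 0, "tz": 0.12, "twist": 0, "fingers": 0}

```text
clock: 13.42
eef_pos: [531.8, -145.8, 84.3]
tool_rot: [3.14, -0.0, 1.761]
force: [0.3, -1.0, -0.6]
width: 33.8
gripper_force: 59.7
```

Request:
carry_out:
  moves:
    - {"tx": 0, "ty": 0, "tz": 0, "twist": 0, "fingers": 0}
    - {"tx": 0, "ty": 0, "tz": 0, "twist": 0, "fingers": 0}

```text
clock: 13.68
eef_pos: [531.8, -146.5, 85.7]
tool_rot: [3.141, 0.0, 1.761]
force: [1.1, 0.3, -0.2]
width: 33.7
gripper_force: 59.7
```

Request:
carry_out:
  moves:
    - {"tx": 0.002, "ty": 0, "tz": 0.06, "twist": 0, "fingers": 0}
    - {"tx": 0, "ty": 0, "tz": 0.06, "twist": 0, "fingers": 0}
    - {"tx": 0, "ty": 0, "tz": 0.025, "twist": 0, "fingers": 0}
    - {"tx": 0, "ty": 0, "tz": 0.013, "twist": 0, "fingers": 0}
    - {"tx": 0, "ty": 0, "tz": 0, "twist": 0, "fingers": 0}
    - {"tx": 0, "ty": 0, "tz": 0, "twist": 0, "fingers": 0}

```text
clock: 14.42
eef_pos: [531.3, -146.3, 37.7]
tool_rot: [3.141, 0.0, 1.76]
force: [0.0, 0.5, 0.8]
width: 33.4
gripper_force: 59.8
```

Request:
carry_out:
  moves:
    - {"tx": 0, "ty": 0, "tz": 0.002, "twist": 0, "fingers": 0}
    - {"tx": 0, "ty": 0, "tz": 0, "twist": 0, "fingers": 0.7}
    - {"tx": 0, "ty": 0, "tz": 0, "twist": 0, "fingers": 1}
    - {"tx": 0, "ty": 0, "tz": 0, "twist": 0, "fingers": 1}
    - {"tx": 0, "ty": 0, "tz": 0, "twist": 0, "fingers": 1}
    - {"tx": 0, "ty": 0, "tz": 0, "twist": 0, "fingers": 1}
    - {"tx": 0, "ty": 0, "tz": -0.08, "twist": 0, "fingers": 1}
    - {"tx": 0, "ty": 0, "tz": -0.16, "twist": 0, "fingers": 1}
    - {"tx": 0, "ty": 0, "tz": -0.16, "twist": 0, "fingers": 1}
    - {"tx": 0, "ty": 0, "tz": 0, "twist": 0, "fingers": 1}

```text
clock: 15.68
eef_pos: [533.5, -147.0, 160.3]
tool_rot: [3.135, 0.003, 1.761]
force: [0.2, -0.3, -0.5]
width: 85.3
gripper_force: 0.0
```

I'll take the finial before the blank, so the wrist camera housing never passes low over the standing finial.

Request:
carry_out:
  moves:
    - {"tx": 0.18, "ty": 0.036, "tz": 0, "twist": 0, "fingers": 1}
    - {"tx": 0.18, "ty": 0.036, "tz": 0, "twist": 0, "fingers": 1}
    - {"tx": 0.18, "ty": 0.036, "tz": 0, "twist": 0, "fingers": 1}
    - {"tx": 0.18, "ty": 0.036, "tz": 0, "twist": 0, "fingers": 1}
    - {"tx": 0.18, "ty": 0.036, "tz": 0, "twist": 0, "fingers": 1}
    - {"tx": 0.18, "ty": 0.036, "tz": 0, "twist": 0, "fingers": 1}
    - {"tx": 0.18, "ty": 0.036, "tz": 0, "twist": 0, "fingers": 1}
    - {"tx": 0.18, "ty": 0.036, "tz": 0, "twist": 0, "fingers": 1}
    - {"tx": 0, "ty": 0, "tz": 0.1, "twist": 0, "fingers": 1}
    - {"tx": 0, "ty": 0, "tz": 0, "twist": 0, "fingers": 1}
    - {"tx": 0, "ty": 0, "tz": 0, "twist": 0, "fingers": 1}

```text
clock: 17.05
eef_pos: [534.7, 293.0, 126.8]
tool_rot: [-3.141, 0.001, 1.759]
force: [0.2, -0.2, 0.2]
width: 85.4
gripper_force: 0.0
```

```bash
python3 - <<'E'
from h import *
state()
d=eyes.get_image('wrist'); t=eyes.get_image('side')
a=cv2.resize(t['color'][90:220,240:400],(600,488),interpolation=cv2.INTER_CUBIC)
b=cv2.resize(d['color'],(800,500))[200:500,200:600]
cv2.imwrite('pics/f.png',np.hstack([a[:300,:400],b]))
cv2.imwrite('pics/fside.png',a)
E
```

```text
t 17.05 tcp [534.7 293.  126.8] rpy [-3.1411e+00  1.0000e-03  1.7587e+00] w 85.4
```

View pics/f.png

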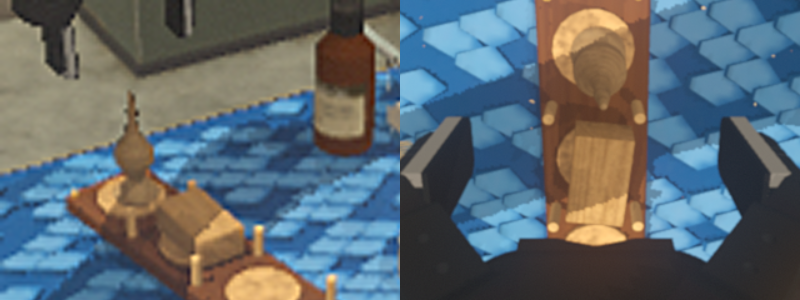

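The side crop shows the finial upright at (133,150), belly about 30 mm up. The wrist crop shows the finial at (600,60) in line between the fingers. I'll descend with the grasp point about 35 mm up, which leaves roughly 6 mm between its tip and the gripper body.

Request:
carry_out:
  moves:
    - {"tx": 0.001, "ty": 0.01, "tz": 0.07, "twist": 0, "fingers": 1}
    - {"tx": 0, "ty": 0, "tz": 0.08, "twist": 0, "fingers": 1}
    - {"tx": 0, "ty": 0, "tz": 0.07, "twist": 0, "fingers": 1}
    - {"tx": 0, "ty": 0, "tz": 0.03, "twist": 0, "fingers": 1}
    - {"tx": 0, "ty": 0, "tz": 0.023, "twist": 0, "fingers": 1}
    - {"tx": 0, "ty": 0, "tz": 0, "twist": 0, "fingers": 1}
    - {"tx": 0, "ty": 0, "tz": 0, "twist": 0, "fingers": 1}

```text
clock: 18.02
eef_pos: [537.7, 295.5, 45.5]
tool_rot: [3.14, -0.0, 1.761]
force: [-0.6, 0.6, -0.1]
width: 85.7
gripper_force: 0.0
```

Request:
carry_out:
  moves:
    - {"tx": 0, "ty": 0, "tz": 0, "twist": 0, "fingers": 0.6}
    - {"tx": 0, "ty": 0, "tz": 0, "twist": 0, "fingers": 0.5}
    - {"tx": 0, "ty": 0, "tz": 0, "twist": 0, "fingers": 0.4}
    - {"tx": 0, "ty": 0, "tz": 0, "twist": 0, "fingers": 0}
    - {"tx": 0, "ty": 0, "tz": 0, "twist": 0, "fingers": 0}
    - {"tx": 0, "ty": 0, "tz": 0, "twist": 0, "fingers": 0}
    - {"tx": 0, "ty": 0, "tz": 0, "twist": 0, "fingers": 0}
    - {"tx": 0, "ty": 0, "tz": 0, "twist": 0, "fingers": 0}

```text
clock: 19.02
eef_pos: [537.4, 295.4, 45.4]
tool_rot: [3.141, -0.0, 1.761]
force: [-0.7, -0.6, 6.1]
width: 27.1
gripper_force: 59.1
```

Request:
carry_out:
  moves:
    - {"tx": 0, "ty": 0, "tz": -0.04, "twist": 0, "fingers": 0}
    - {"tx": 0, "ty": 0, "tz": -0.1, "twist": 0, "fingers": 0}
    - {"tx": 0, "ty": 0, "tz": -0.15, "twist": 0, "fingers": 0}
    - {"tx": 0, "ty": 0, "tz": -0.15, "twist": 0, "fingers": 0}
    - {"tx": 0, "ty": 0, "tz": 0, "twist": 0, "fingers": 0}
    - {"tx": 0, "ty": 0, "tz": 0, "twist": 0, "fingers": 0}

```text
clock: 19.77
eef_pos: [536.7, 295.3, 176.8]
tool_rot: [-3.141, -0.0, 1.761]
force: [-0.2, 0.6, -1.1]
width: 27.2
gripper_force: 59.0
```

```bash
python3 - <<'E'
from h import *
s=state()
d=eyes.get_image('wrist'); t=eyes.get_image('side')
p=proj(t,s['eef_pos'])[0]; print(p); u,v=int(p[0]),int(p[1]); y0=max(0,v-55); x0=max(0,u-60)
a=cv2.resize(t['color'][y0:y0+110,x0:x0+120],(430,394),interpolation=cv2.INTER_CUBIC)
b=cv2.resize(d['color'],(640,400))[6:400,140:510]
cv2.imwrite('pics/f2.png',np.hstack([a,b]))
E
```

```text
t 19.77 tcp [536.7 295.3 176.8] rpy [-3.1410e+00 -2.0000e-04  1.7607e+00] w 27.2
[271.48702777  85.43425128]
```

View pics/f2.png

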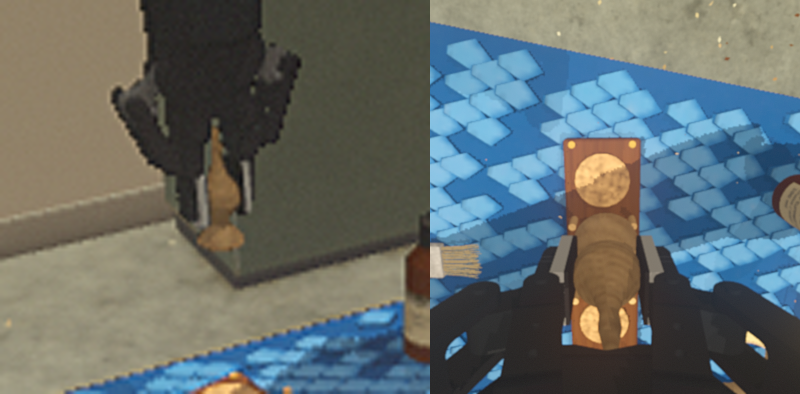

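The finial is held upright, tip at (215,122) and foot at (222,238) in the side crop, clear of its disc. I'll carry it to the right end.

Request:
carry_out:
  moves:
    - {"tx": -0.14, "ty": -0.022, "tz": 0, "twist": 0, "fingers": 0}
    - {"tx": -0.18, "ty": -0.028, "tz": 0, "twist": 0, "fingers": 0}
    - {"tx": -0.18, "ty": -0.028, "tz": 0, "twist": 0, "fingers": 0}
    - {"tx": -0.18, "ty": -0.028, "tz": 0, "twist": 0, "fingers": 0}
    - {"tx": -0.18, "ty": -0.028, "tz": 0, "twist": 0, "fingers": 0}
    - {"tx": -0.18, "ty": -0.028, "tz": 0, "twist": 0, "fingers": 0}
    - {"tx": -0.18, "ty": -0.028, "tz": 0, "twist": 0, "fingers": 0}
    - {"tx": -0.18, "ty": -0.028, "tz": 0, "twist": 0, "fingers": 0}
    - {"tx": -0.18, "ty": -0.028, "tz": 0, "twist": 0, "fingers": 0}
    - {"tx": -0.18, "ty": -0.028, "tz": 0, "twist": 0, "fingers": 0}
    - {"tx": -0.173, "ty": -0.031, "tz": 0, "twist": 0, "fingers": 0}
    - {"tx": 0, "ty": 0, "tz": 0, "twist": 0, "fingers": 0}

```text
clock: 21.38
eef_pos: [554.3, -297.9, 175.7]
tool_rot: [-3.139, 0.003, 1.752]
force: [-0.3, 0.2, -0.3]
width: 27.2
gripper_force: 59.0
```

Request:
carry_out:
  moves:
    - {"tx": 0, "ty": 0, "tz": 0.14, "twist": 0, "fingers": 0}
    - {"tx": 0, "ty": 0, "tz": 0.14, "twist": 0, "fingers": 0}
    - {"tx": 0, "ty": 0, "tz": 0, "twist": 0, "fingers": 0}
    - {"tx": 0, "ty": 0, "tz": 0, "twist": 0, "fingers": 0}

```text
clock: 21.88
eef_pos: [557.4, -291.3, 93.6]
tool_rot: [3.141, 0.0, 1.761]
force: [1.0, -1.0, -0.2]
width: 27.4
gripper_force: 59.0
```

Request:
carry_out:
  moves:
    - {"tx": -0.001, "ty": -0.004, "tz": 0.06, "twist": 0, "fingers": 0}
    - {"tx": 0, "ty": 0, "tz": 0.06, "twist": 0, "fingers": 0}
    - {"tx": 0, "ty": 0, "tz": 0.025, "twist": 0, "fingers": 0}
    - {"tx": 0, "ty": 0, "tz": 0.012, "twist": 0, "fingers": 0}
    - {"tx": 0, "ty": 0, "tz": 0, "twist": 0, "fingers": 0}
    - {"tx": 0, "ty": 0, "tz": 0, "twist": 0, "fingers": 0}

```text
clock: 22.62
eef_pos: [555.9, -292.2, 46.0]
tool_rot: [3.141, 0.0, 1.761]
force: [-0.8, -0.4, -0.1]
width: 27.4
gripper_force: 59.0
```

Request:
carry_out:
  moves:
    - {"tx": 0, "ty": 0, "tz": 0.003, "twist": 0, "fingers": 0}
    - {"tx": 0, "ty": 0, "tz": 0, "twist": 0, "fingers": 0}

```text
clock: 22.88
eef_pos: [556.0, -292.1, 45.4]
tool_rot: [3.141, 0.0, 1.761]
force: [-1.1, 0.4, 3.5]
width: 27.4
gripper_force: 59.6
```

Contact (3.5 N). Releasing and rising straight up.

Request:
carry_out:
  moves:
    - {"tx": 0, "ty": 0, "tz": 0, "twist": 0, "fingers": 0.42}
    - {"tx": 0, "ty": 0, "tz": 0, "twist": 0, "fingers": 0.5}
    - {"tx": 0, "ty": 0, "tz": 0, "twist": 0, "fingers": 0.7}
    - {"tx": 0, "ty": 0, "tz": 0, "twist": 0, "fingers": 1}
    - {"tx": 0, "ty": 0, "tz": 0, "twist": 0, "fingers": 1}
    - {"tx": 0, "ty": 0, "tz": 0, "twist": 0, "fingers": 1}
    - {"tx": 0, "ty": 0, "tz": -0.06, "twist": 0, "fingers": 1}
    - {"tx": 0, "ty": 0, "tz": -0.12, "twist": 0, "fingers": 1}
    - {"tx": 0, "ty": 0, "tz": -0.12, "twist": 0, "fingers": 1}
    - {"tx": 0, "ty": 0, "tz": -0.12, "twist": 0, "fingers": 1}
    - {"tx": 0, "ty": 0, "tz": 0, "twist": 0, "fingers": 1}

```text
clock: 24.25
eef_pos: [557.7, -293.4, 175.4]
tool_rot: [3.135, 0.005, 1.76]
force: [-0.2, -0.1, 0.0]
width: 85.5
gripper_force: 0.0
```

Request:
carry_out:
  moves:
    - {"tx": 0.168, "ty": 0.031, "tz": 0, "twist": 0, "fingers": 1}
    - {"tx": 0.168, "ty": 0.031, "tz": 0, "twist": 0, "fingers": 1}
    - {"tx": 0.168, "ty": 0.031, "tz": 0, "twist": 0, "fingers": 1}
    - {"tx": 0.168, "ty": 0.031, "tz": 0, "twist": 0, "fingers": 1}
    - {"tx": 0.168, "ty": 0.031, "tz": 0, "twist": 0, "fingers": 1}
    - {"tx": 0.168, "ty": 0.031, "tz": 0, "twist": 0, "fingers": 1}
    - {"tx": 0.168, "ty": 0.031, "tz": 0, "twist": 0, "fingers": 1}
    - {"tx": 0.168, "ty": 0.031, "tz": 0, "twist": 0, "fingers": 1}
    - {"tx": 0.168, "ty": 0.031, "tz": 0, "twist": 0, "fingers": 1}
    - {"tx": 0.168, "ty": 0.031, "tz": 0, "twist": 0, "fingers": 1}
    - {"tx": 0, "ty": 0, "tz": 0.1, "twist": 0.032, "fingers": 1}
    - {"tx": 0, "ty": 0, "tz": 0, "twist": 0, "fingers": 1}

```text
clock: 25.75
eef_pos: [549.7, 220.4, 139.0]
tool_rot: [-3.136, 0.002, 1.662]
force: [-0.6, -0.7, 0.5]
width: 85.6
gripper_force: 0.0
```

Request:
carry_out:
  moves:
    - {"tx": 0, "ty": 0, "tz": 0.1, "twist": 0, "fingers": 1}
    - {"tx": 0, "ty": 0, "tz": 0.05, "twist": 0, "fingers": 1}
    - {"tx": 0, "ty": 0, "tz": 0, "twist": 0, "fingers": 1}
    - {"tx": 0, "ty": 0, "tz": 0, "twist": 0, "fingers": 1}

```text
clock: 26.25
eef_pos: [552.7, 220.2, 96.9]
tool_rot: [3.14, -0.0, 1.66]
force: [-0.1, -0.5, 0.3]
width: 85.3
gripper_force: 0.0
```

```bash
python3 - <<'E'
from h import *
state()
d=eyes.get_image('wrist'); t=eyes.get_image('top')
cc=cv2.resize(t['color'][140:215,190:465],None,fx=2.9,fy=2.9,interpolation=cv2.INTER_CUBIC)[:, :797]
cv2.imwrite('pics/b.png',np.vstack([cc,cv2.resize(d['color'],(797,498))[120:]])[:598])
E
```

```text
t 26.25 tcp [552.7 220.2  96.9] rpy [ 3.1402e+00 -3.0000e-04  1.6597e+00] w 85.3
```

View pics/b.png

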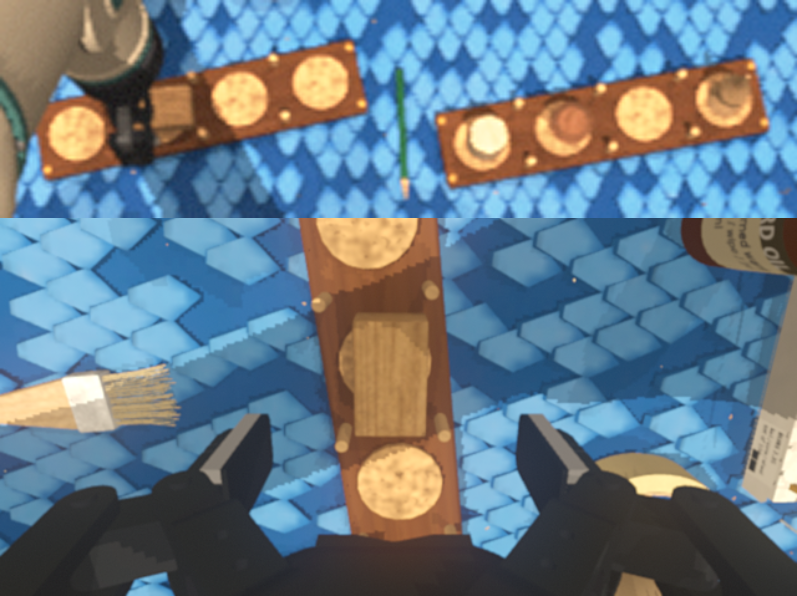

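Plug, knob and finial all stand on their discs in the top view. The blank at (391,375) is square between the fingers. Descending.

Request:
carry_out:
  moves:
    - {"tx": 0, "ty": -0.002, "tz": 0.08, "twist": 0, "fingers": 1}
    - {"tx": 0, "ty": 0, "tz": 0.08, "twist": 0, "fingers": 1}
    - {"tx": 0, "ty": 0, "tz": 0.04, "twist": 0, "fingers": 1}
    - {"tx": 0, "ty": 0, "tz": 0.02, "twist": 0, "fingers": 0.8}
    - {"tx": 0, "ty": 0, "tz": 0, "twist": 0, "fingers": 0.6}
    - {"tx": 0, "ty": 0, "tz": 0, "twist": 0, "fingers": 0.55}
    - {"tx": 0, "ty": 0, "tz": 0, "twist": 0, "fingers": 0.55}

```text
clock: 27.22
eef_pos: [551.7, 220.6, 30.5]
tool_rot: [3.141, -0.0, 1.66]
force: [-0.7, 0.4, 0.2]
width: 47.3
gripper_force: 0.0
```

Request:
carry_out:
  moves:
    - {"tx": 0, "ty": 0, "tz": 0, "twist": 0, "fingers": 0.4}
    - {"tx": 0, "ty": 0, "tz": 0, "twist": 0, "fingers": 0}
    - {"tx": 0, "ty": 0, "tz": 0, "twist": 0, "fingers": 0}
    - {"tx": 0, "ty": 0, "tz": 0, "twist": 0, "fingers": 0}
    - {"tx": 0, "ty": 0, "tz": 0, "twist": 0, "fingers": 0}
    - {"tx": 0, "ty": 0, "tz": 0, "twist": 0, "fingers": 0}

```text
clock: 27.98
eef_pos: [551.8, 220.6, 30.6]
tool_rot: [3.141, -0.0, 1.66]
force: [-1.7, -0.1, 5.8]
width: 35.1
gripper_force: 60.2
```

Request:
carry_out:
  moves:
    - {"tx": 0, "ty": 0, "tz": -0.09, "twist": 0, "fingers": 0}
    - {"tx": 0, "ty": 0, "tz": -0.17, "twist": 0, "fingers": 0}
    - {"tx": 0, "ty": 0, "tz": -0.17, "twist": 0, "fingers": 0}
    - {"tx": -0.182, "ty": -0.02, "tz": 0, "twist": 0, "fingers": 0}
    - {"tx": -0.182, "ty": -0.02, "tz": 0, "twist": 0, "fingers": 0}
    - {"tx": -0.182, "ty": -0.02, "tz": 0, "twist": 0, "fingers": 0}
    - {"tx": -0.182, "ty": -0.02, "tz": 0, "twist": 0, "fingers": 0}
    - {"tx": -0.182, "ty": -0.02, "tz": 0, "twist": 0, "fingers": 0}
    - {"tx": -0.182, "ty": -0.02, "tz": 0, "twist": 0, "fingers": 0}
    - {"tx": -0.182, "ty": -0.02, "tz": 0, "twist": 0, "fingers": 0}
    - {"tx": -0.182, "ty": -0.02, "tz": 0, "twist": 0, "fingers": 0}
    - {"tx": 0, "ty": 0, "tz": 0, "twist": -0.024, "fingers": 0}

```text
clock: 29.48
eef_pos: [540.9, -225.8, 159.1]
tool_rot: [-3.141, 0.005, 1.729]
force: [0.3, 0.9, 0.5]
width: 35.3
gripper_force: 59.8
```

Request:
carry_out:
  moves:
    - {"tx": 0, "ty": 0, "tz": 0.1, "twist": 0, "fingers": 0}
    - {"tx": 0, "ty": 0, "tz": 0.1, "twist": 0, "fingers": 0}
    - {"tx": 0, "ty": 0, "tz": 0.04, "twist": 0, "fingers": 0}
    - {"tx": 0, "ty": 0, "tz": 0, "twist": 0, "fingers": 0}
    - {"tx": 0, "ty": 0, "tz": 0, "twist": 0, "fingers": 0}

```text
clock: 30.1
eef_pos: [543.2, -219.2, 87.9]
tool_rot: [3.14, 0.001, 1.736]
force: [0.6, 0.2, -0.6]
width: 35.0
gripper_force: 59.8
```

Down to 31 mm (57 mm more).

Request:
carry_out:
  moves:
    - {"tx": 0, "ty": 0.001, "tz": 0.08, "twist": 0, "fingers": 0}
    - {"tx": 0, "ty": 0, "tz": 0.07, "twist": 0, "fingers": 0}
    - {"tx": 0, "ty": 0, "tz": 0.025, "twist": 0, "fingers": 0}
    - {"tx": 0, "ty": 0, "tz": 0.013, "twist": 0, "fingers": 0}
    - {"tx": 0, "ty": 0, "tz": 0.003, "twist": 0, "fingers": 0}
    - {"tx": 0, "ty": 0, "tz": 0, "twist": 0, "fingers": 0}
    - {"tx": 0, "ty": 0, "tz": 0, "twist": 0, "fingers": 0}

```text
clock: 30.98
eef_pos: [543.3, -219.1, 30.6]
tool_rot: [3.14, 0.001, 1.735]
force: [-0.5, -0.4, 6.4]
width: 34.7
gripper_force: 60.5
```

Request:
carry_out:
  moves:
    - {"tx": 0, "ty": 0, "tz": 0, "twist": 0, "fingers": 0.5}
    - {"tx": 0, "ty": 0, "tz": 0, "twist": 0, "fingers": 0.7}
    - {"tx": 0, "ty": 0, "tz": 0, "twist": 0, "fingers": 0.8}
    - {"tx": 0, "ty": 0, "tz": 0, "twist": 0, "fingers": 0.8}
    - {"tx": 0, "ty": 0, "tz": -0.06, "twist": 0, "fingers": 0.8}
    - {"tx": 0, "ty": 0, "tz": -0.12, "twist": 0, "fingers": 1}
    - {"tx": 0, "ty": 0, "tz": -0.18, "twist": 0, "fingers": 1}
    - {"tx": 0, "ty": 0, "tz": -0.18, "twist": 0, "fingers": 1}
    - {"tx": 0, "ty": 0, "tz": -0.18, "twist": 0, "fingers": 1}
    - {"tx": 0, "ty": 0, "tz": -0.18, "twist": 0, "fingers": 1}
    - {"tx": 0, "ty": 0, "tz": 0, "twist": 0, "fingers": 1}
    - {"tx": 0, "ty": 0, "tz": 0, "twist": 0, "fingers": 1}

```text
clock: 32.48
eef_pos: [542.3, -218.5, 300.0]
tool_rot: [3.141, -0.0, 1.735]
force: [-0.5, 1.0, -0.7]
width: 85.7
gripper_force: 0.0
```

```bash
python3 - <<'E'
from h import *
state()
d=eyes.get_image('wrist')
pts={'plug':(518.5,-72,18),'knob':(531,-146,18),'blank':(543.5,-219,18),'finial':(556,-293,18)}
for k,p in pts.items(): print(k,proj(d,p).round(0))
cv2.imwrite('pics/e.png',cv2.resize(d['color'][0:300,200:440],None,fx=2,fy=2,interpolation=cv2.INTER_CUBIC))
E
```

```text
t 32.48 tcp [ 542.3 -218.5  300. ] rpy [ 3.1412e+00 -4.0000e-04  1.7354e+00] w 85.7
plug [[316.  35.]]
knob [[316. 104.]]
blank [[316. 165.]]
finial [[316. 221.]]
```

View pics/e.png

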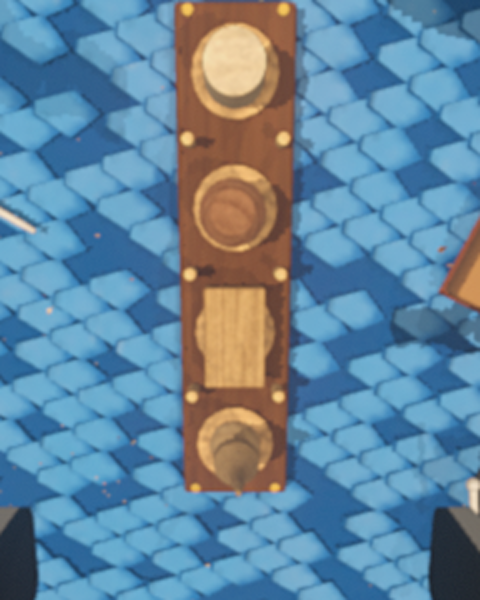

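The wrist view shows all four pieces upright and centred on their discs: plug (235,60), knob (236,210), blank (235,338), finial (236,452). The arm is well clear, so I'm handing the job in.

```bash
python3 -c "
from cell import job
print(job.finish_job())"
```

```text
the job is handed in; nothing more can be done
None
```

The job is handed in: finial, blank, knob and plug stand upright in reverse order on the empty rack, each centred on its disc within a few millimetres in the last wrist view, after about 32 s of the 120 s; no verdict was returned.

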